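# Close the keyed lid of an ink pot

### The job

The lid of the blue ink pot sits cocked because its key is resting on the rim. Without taking the lid off the pot, turn it on the rim by its bar handle until the yellow key drops into the notch, so that the lid sits fully home and level, then let go. The red pot is already closed: leave its lid alone.

Things in the scene. Friction and masses are not known exactly. Their poses are not given: they have to be found in the camera images.
- blue_lid_handle (a point): Centre of the black bar handle (64 long, 14 wide, 22 high, 15 mm clear below it) of the blue pot's lid: 112 mm disc, 5 thick, 0.25 kg. Point is on the lid's axis, 31 mm above the disc's underside. x: along the bar to the yellow key, 12 wide, 66 mm out, 10 deep below the disc. z up. Start: leans 5 deg, 5 mm high, x turned 0.45 to 1.15 rad counter-clockwise (from above) from the pot's x
- blue_pot: Blue round ink pot, fixed to the worktop, 110 mm across, rim 75 mm high, 3 mm play for the lid's plug. Origin: centre of underside. x: to the middle of the rim's one notch (34 mm wide, 12 deep, between two ears), so the key enters within about 10 degrees. z up. Lid home: disc flat on the rim, its x along the pot's x, handle centre 106 mm above the worktop
- red_lid_handle (a point): Centre of the bar handle of the red pot's lid, the same kind of lid; already home (106 mm above the worktop), to be left alone
- red_pot: Red pot of the same shape and size, also fixed, closed. Origin: centre of underside; x points to its notch

How it is judged (in metres and radians):
At the end, for the whole second after the job is handed in: The blue pot's lid is home: its handle's centre 103.5 to 108.5 mm above the pot's underside, within 10 mm of the pot's axis, level within 0.04 rad, its key within 0.25 rad of the notch's direction; the red pot's lid is within 12 mm of where it was (z of blue_lid_handle in the frame of blue_pot between 0.1035 and 0.1085 m and horizontal distance between blue_lid_handle and blue_pot below 0.01 m and angle between blue_lid_handle's own z axis and vertical below 0.04 rad and angle between the x axis of blue_lid_handle and the x axis of blue_pot, either way round below 0.25 rad and distance of red_lid_handle from where it was at the start of the episode below 0.012 m); the robot touches nothing.
It fails at once if the blue lid is taken off the pot (its handle's centre more than 145 mm above the pot's underside) (z of blue_lid_handle in the frame of blue_pot above 0.145 m).
It fails at once if the red pot's lid is moved by more than 12 mm (distance of red_lid_handle from where it was at the start of the episode above 0.012 m).
It also fails if it takes over 32 s, if anything falls off the work surface, if the arm or the gripper's body presses on something with over 40 N, if the wrist force passes 120 N, or if a joint passes its speed limit or range.

### The arm

A 6-joint arm with a two-finger parallel gripper is mounted at the origin on a cart in front of the work surface, level with it; the furniture and walls round the work are solid. World frame = base frame: x ahead of the robot, y to its left, z up, the work surface at z = 0. Lengths are in mm, angles in rad, forces in N, time in s.
With the tool pointing down it reaches from about 350 to 875 mm from the base axis. Payload 4.2 kg.
Tool frame: the origin (TCP) lies midway between the tips of the shut fingers; the grasp point (between the pads) lies 19 mm behind it; z points along the fingers, y is the direction in which the jaws open and shut (so a half turn about z gives the same grasp; the last joint's range is limited). The gripper opens to 85 mm and grips with 20 to 120 N. Pads are 22 mm wide; open, the fingers measure 114 mm over their backs; the gripper's body (76 mm by 85 mm) begins 54 mm behind the grasp point. The pads swing forward as they close: fully open they stand 13 mm farther back than shut.
Start: joints at [1.364, 0.385, 0.008, 0, -1.194, -0.259], TCP at [280.677, 558.408, 231.312] pointing down, gripper open.
Joint ranges: [-3.14, 3.14], [-1.21, 2.06], [-1.07, 1.41], [-3.16, 2.05], [-2.99, -0.16], [-3.1, 3.1]. Speed limits (rad/s): [2.79, 2.79, 3.14, 3.14, 3.14, 3.14].

### API

Orientations are given as a unit quaternion [x, y, z, w].
In Python, from bench import arm gives the robot as it stands.
- The arm moves only by the tool servo_tool, never from a script. Its argument "rows" is a list of rows, each an object of numbers: "fingers": the finger opening in cm, from 0 to 8.54; "x", "y", "z": the shift along the tool's x, y, z in cm; "turn": the turn about the tool's z in degrees. A call has 1 to 10 rows; each row shifts and turns the commanded pose from where the row before left it, along the tool's axes as they then stand; what a row does not reach is not made up. A row lasts 1/12 s, in which the tool goes at most 41.7 mm and 7.16 degrees, less where a joint would pass 70% of its speed; a pose out of reach is approached as far as the arm can. A call is refused whole if a number of a shift passes 4.17 or a number of a turn 7.16, either way. A call with a gripper value outside its range is refused whole. The fingers move at their own pace and stop on an object; the grip force is fixed at half the most. Time passes only in rows, so rows that do not move let the fingers close. It gives the time, the measured TCP pose, the force and the opening at its end, in the units of the state.
- arm.read_state(): the state, without advancing time (a new reading comes with each control period).
- arm.get_image(name): name is "scene" or "top"; returns (picture, depth): 480x640x3 uint8, red, green, blue; 480x640 float32, mm along the optical axis (not along the pixel's ray), 0 where there is no reading.
- arm.camera_model(name): a dict with "fx", "fy", "cx", "cy" (pixels), "k1" (the pictures are not rectified: a ray, as slopes to the right and down, at radius r is drawn at 1 + k1 r^2 times it, then the intrinsics apply), "pose" (4x4, takes a point from camera to world coordinates). Camera axes: x right, y down, z forward; pixel columns grow to the right and rows downward; lengths in mm; the calibration is good to about 2 mm. A picture is of the moment at which its call begins. camera_model takes no time and is no camera call.
- arm.job_done(): hands the job in, once; it reports no verdict.
The state is a dict: "clock": time; "joints": joint angles; "joint_vel": joint speeds; "joint_efforts": joint torques, N m; "position": TCP position; "ee_rot": TCP orientation; "contact_force": force on the tool from outside, world axes, zero at the start; "wrist_torque": the same for the moment, N m; "gripper_width": finger opening in mm.
Only numpy, scipy, OpenCV 4.12 (cv2) and the standard library are available. Lean on these libraries where they do the work, as an engineer would, in place of code of your own. Each camera call takes 0.05 s, during which the arm holds its last target.

## Working session

There is one attempt and no reset: what is moved stays moved. The work goes in short steps, Python scripts to look and compute and a tool call to move; the robot and the scene stay as the last step left them, time stands still between calls to the robot, and variables do not carry over. Pictures are saved under pics/ and viewed, and the job is handed in when it is done.

Besides the shell and the picture viewer there is one more tool, called in YAML: its name, and indented under it one key for each argument. servo_tool: Moves the arm, as the interface text tells. Its arguments: {"type":"object","properties":{"rows":{"type":"array","items":{"type":"object","properties":{"fingers":{"type":"number"},"x":{"type":"number"},"y":{"type":"number"},"z":{"type":"number"},"turn":{"type":"number"}}}}},"required":["rows"]}

```bash
ls; mkdir -p pics; python3 - <<'E'
from bench import arm
import cv2,numpy as np
s=arm.read_state(); print({k:np.round(v,3) for k,v in s.items()})
for n in("scene","top"):
    p,d=arm.get_image(n); m=arm.camera_model(n); print(n,{k:np.round(v,3) for k,v in m.items()})
    cv2.imwrite(f"pics/{n}0.png",p[:,:,::-1]); np.savez(f"{n}0.npz",p=p,d=d)
E
```

```text
pics
{'clock': np.float64(0.0), 'joints': array([ 1.364e+00,  3.860e-01,  7.000e-03, -1.000e-03, -1.194e+00,
       -2.590e-01]), 'joint_vel': array([-0.001, -0.   ,  0.   ,  0.001, -0.003, -0.002]), 'joint_efforts': array([-0.000e+00, -3.923e+01,  1.884e+01,  4.186e+00, -5.000e-03,
        0.000e+00]), 'position': array([280.425, 557.874, 230.222]), 'ee_rot': array([ 0.973, -0.231, -0.   ,  0.001]), 'contact_force': array([0.382, 0.413, 0.262]), 'wrist_torque': array([ 0.03 , -0.006,  0.014]), 'gripper_width': np.float64(85.26)}
scene {'fx': np.float64(464.801), 'fy': np.float64(464.801), 'cx': np.float64(318.079), 'cy': np.float64(227.026), 'k1': np.float64(-0.039), 'pose': array([[-5.92000e-01, -3.50000e-01,  7.26000e-01, -7.51740e+01],
       [-8.06000e-01,  2.62000e-01, -5.31000e-01,  4.46455e+02],
       [-4.00000e-03, -9.00000e-01, -4.37000e-01,  4.65288e+02],
       [ 0.00000e+00,  0.00000e+00,  0.00000e+00,  1.00000e+00]])}
top {'fx': np.float64(623.244), 'fy': np.float64(623.244), 'cx': np.float64(316.284), 'cy': np.float64(241.656), 'k1': np.float64(-0.205), 'pose': array([[ 2.700000e-02, -9.920000e-01,  1.210000e-01,  3.936640e+02],
       [-1.000000e+00, -2.700000e-02,  6.000000e-03, -7.499000e+00],
       [-3.000000e-03, -1.220000e-01, -9.930000e-01,  1.185122e+03],
       [ 0.000000e+00,  0.000000e+00,  0.000000e+00,  1.000000e+00]])}
```

View pics/scene0.png

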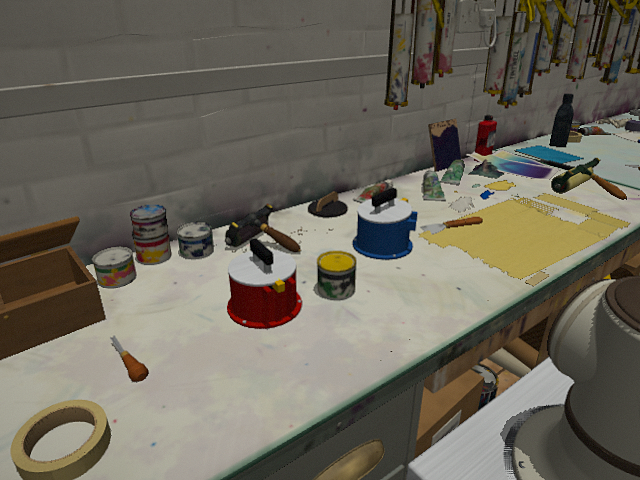

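View pics/top0.png

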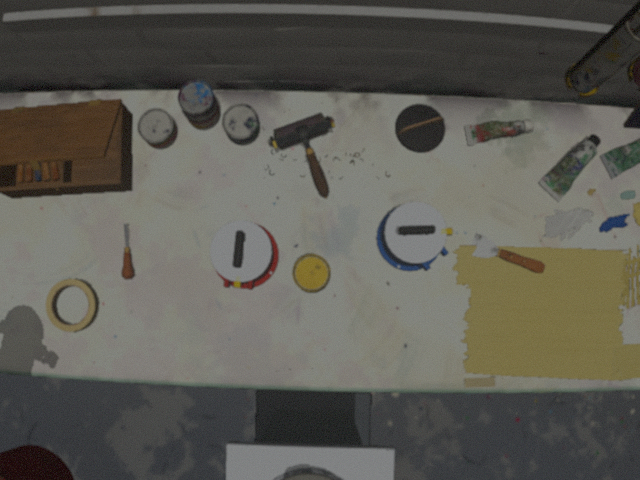

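```bash
python3 - <<'E'
import cv2
a=cv2.imread("pics/top0.png")[190:285,360:470]; b=cv2.imread("pics/scene0.png")[170:270,340:430]
cv2.imwrite("pics/t1.png",cv2.convertScaleAbs(cv2.resize(a,None,fx=6,fy=6,interpolation=cv2.INTER_CUBIC),alpha=1.5));cv2.imwrite("pics/s1.png",cv2.resize(b,None,fx=6,fy=6,interpolation=cv2.INTER_CUBIC))
E
```

```text
(no output)
```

View pics/t1.png

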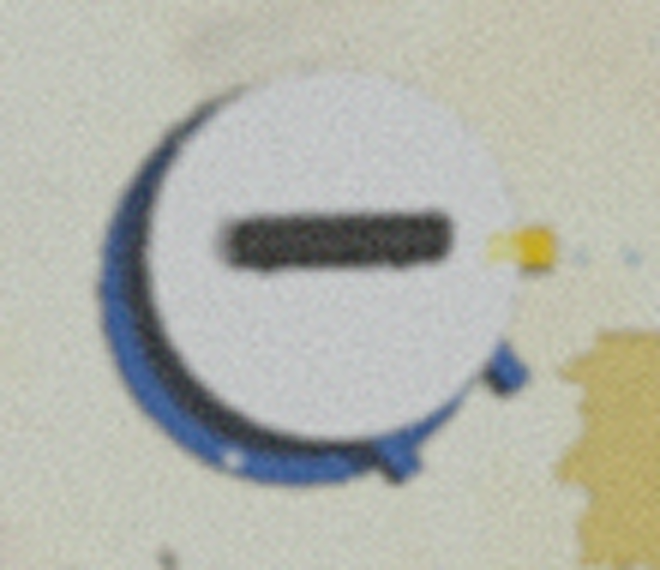

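View pics/s1.png

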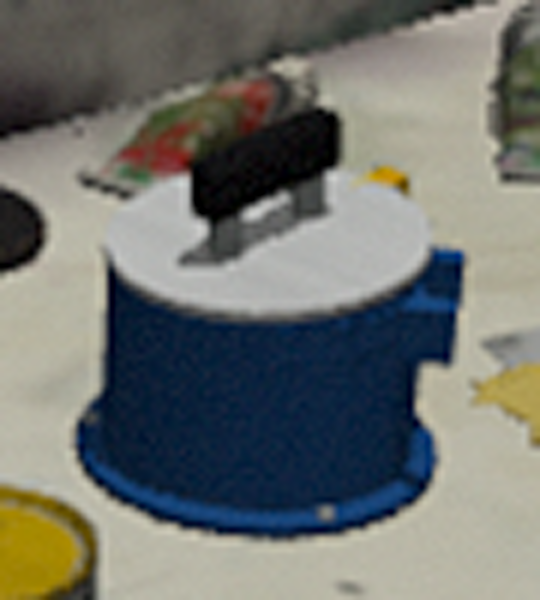

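```bash
cat >h.py <<'E'
import numpy as np,cv2
from bench import arm
def ray(n,u,v):
    m=arm.camera_model(n);K=np.array([[m['fx'],0,m['cx']],[0,m['fy'],m['cy']],[0,0,1]])
    q=cv2.undistortPoints(np.array([[[u,v]]],float),K,np.array([m['k1'],0,0,0,0]))[0,0]
    T=np.array(m['pose']);return T[:3,3],T[:3,:3]@np.array([q[0],q[1],1])
def atz(n,u,v,z):
    o,d=ray(n,u,v);return o+d*(z-o[2])/d[2]
def cloud(n,d):
    m=arm.camera_model(n);K=np.array([[m['fx'],0,m['cx']],[0,m['fy'],m['cy']],[0,0,1]])
    v,u=np.mgrid[:480,:640];q=cv2.undistortPoints(np.stack([u,v],-1).reshape(-1,1,2).astype(float),K,np.array([m['k1'],0,0,0,0])).reshape(480,640,2)
    T=np.array(m['pose']);P=np.dstack([q,np.ones((480,640))])*d[...,None];return P@T[:3,:3].T+T[:3,3]
def proj(n,P):
    m=arm.camera_model(n);K=np.array([[m['fx'],0,m['cx']],[0,m['fy'],m['cy']],[0,0,1]])
    T=np.linalg.inv(np.array(m['pose']));return cv2.projectPoints(np.asarray(P,float).reshape(-1,1,3),cv2.Rodrigues(T[:3,:3])[0],T[:3,3],K,np.array([m['k1'],0,0,0,0]))[0].reshape(-1,2)
E
python3 - <<'E'
from h import *
np.set_printoptions(precision=1,suppress=True)
A=atz("top",398,230,120);B=atz("top",435,229.5,120);print("handle",A,B,(A+B)/2,np.arctan2(*(B-A)[1::-1]))
print("key",atz("top",449.2,231.3,80)); e1=atz("top",444.5,251.2,72);e2=atz("top",426.3,266.7,72);print("ears",e1,e2)
for n in("top","scene"):
    z=np.load(n+"0.npz");P=cloud(n,z['d']);p=z['p'].astype(int)
    hs=[]
    c=np.array([480,-165])
    r=np.linalg.norm(P[...,:2]-c,axis=-1)
    lid=(r<75)&(P[...,2]>70)&(P[...,2]<105)&(p.min(-1)>100)&(p.max(-1)-p.min(-1)<40)
    Q=P[lid]; print(n,len(Q),Q.mean(0),Q.min(0),Q.max(0))
    co=np.linalg.lstsq(np.c_[Q[:,:2]-Q[:,:2].mean(0),np.ones(len(Q))],Q[:,2],rcond=None)[0];print("slope",co*[57.3,57.3,1])
    h=(r<75)&(P[...,2]>100)&(p.max(-1)<75);Q=P[h];print("bar",len(Q),Q.mean(0),Q.min(0),Q.max(0))
    bl=(r<90)&(P[...,2]>15)&(P[...,2]<68)&(p[...,2]>p[...,0]+40);Q=P[bl];print("blue",len(Q),Q.mean(0),Q.min(0),Q.max(0))
E
```

```text
handle [ 548.2 -142.2  120. ] [ 550.9 -207.   120. ] [ 549.5 -174.6  120. ] -1.5291893670568943
key [ 554.2 -240.5   80. ]
ears [ 518.7 -233.6   72. ] [ 489.8 -200.4   72. ]
top 1232 [ 523.5 -174.4   85.2] [ 489.1 -225.2   75.5] [ 550.  -125.3   95.4]
slope [ 0.1 -5.7 85.2]
bar 199 [ 548.  -167.6  120. ] [ 542.9 -199.5  106. ] [ 554.3 -142.4  127.1]<stdin>:14: RuntimeWarning: Mean of empty slice.
  ret = um.true_divide(
Traceback (most recent call last):
ValueError: zero-size array to reduction operation minimum which has no identity
```

```bash
python3 - <<'E'
from h import *
from scipy.optimize import least_squares
np.set_printoptions(precision=1,suppress=True)
for n in("top","scene"):
    z=np.load(n+"0.npz");P=cloud(n,z['d']);p=z['p'].astype(int)
    c=np.array([547,-174]); r=np.linalg.norm(P[...,:2]-c,axis=-1)
    lid=(r<58)&(P[...,2]>72)&(P[...,2]<100)&(p.min(-1)>90)&(p.max(-1)-p.min(-1)<45)
    Q=P[lid]
    co=np.linalg.lstsq(np.c_[Q[:,:2]-c,np.ones(len(Q))],Q[:,2],rcond=None)[0];print(n,len(Q),Q.min(0),Q.max(0),"slope deg",co*[57.3,57.3,1])
    h=(r<45)&(P[...,2]>103)&(p.max(-1)<75);Q=P[h];print("bar",len(Q),Q.min(0),Q.max(0))
    bl=(r<75)&(P[...,2]>18)&(P[...,2]<45)&(p[...,2]>p[...,0]+30);Q=P[bl];print("blue",len(Q))
    if len(Q)>30:
        f=least_squares(lambda q:np.hypot(Q[:,0]-q[0],Q[:,1]-q[1])-55,[547,-174],loss='soft_l1');print("axis",f.x,np.abs(f.fun).mean())
# axis fit via home red lid for calibration check: 
    r=np.linalg.norm(P[...,:2]-[524,127],axis=-1)
    red=(r<85)&(P[...,2]>18)&(P[...,2]<60)&(p[...,0]>p[...,2]+60);Q=P[red];print("red",len(Q),Q.mean(0) if len(Q) else 0)
E
```

```text
top 2566 [ 496.2 -231.2   72.3] [ 604.4 -123.6   95.4] slope deg [ 0.1 -5.6 85.2]
bar 282 [ 542.9 -204.6  106. ] [ 556.3 -142.   127.9]
blue 0
red 0 0
scene 863 [ 492.5 -231.9   75.8] [ 603.6 -124.4   99.6] slope deg [ 0.1 -5.5 81.8]
bar 242 [ 538.7 -209.2  103. ] [ 557.4 -143.   121.6]
blue 602
axis [ 550.4 -179.9] 1.0071614071548443
red 825 [467.2 159.3  37.5]
```

servo_tool:
  rows:
    - {"turn": 6.08, "fingers": 8.5}
    - {"turn": 6.08}
    - {"turn": 6.08}
    - {"turn": 6.08}
    - {"turn": 6.08}
    - {"turn": 6.08}
    - {"turn": 6.08}
    - {"turn": 6.08}
    - {"turn": 6.08}
    - {"turn": 6.08}

```text
invalid input at $.rows[0]: expected keys fingers, x, y, z, turn
```

servo_tool:
  rows:
    - {"x": 3.5, "y": -1.1}
    - {"x": 3.5, "y": -1.1}
    - {"x": 3.5, "y": -1.1}
    - {"x": 3.5, "y": -1.1}
    - {"x": 3.5, "y": -1.1}
    - {"x": 3.5, "y": -1.1}
    - {"x": 3.5, "y": -1.1}
    - {"x": 3.5, "y": -1.1}
    - {"x": 3.5, "y": -1.1}
    - {"x": 3.5, "y": -1.1}

```text
invalid input at $.rows[0]: expected keys fingers, x, y, z, turn
```

servo_tool:
  rows:
    - {"x": 3.5, "y": -1.1}
    - {"x": 3.5, "y": -1.1}
    - {"x": 3.5, "y": -1.1}
    - {"x": 3.5, "y": -1.1}
    - {"x": 3.5, "y": -1.1}
    - {"x": 3.5, "y": -1.1}
    - {"x": 3.5, "y": -1.1}
    - {"x": 3.5, "y": -1.1}
    - {"x": 3.5, "y": -1.1}
    - {"x": 0}

```text
invalid input at $.rows[0]: expected keys fingers, x, y, z, turn
```

All keys are required in each row.

servo_tool:
  rows:
    - {"fingers": 8.5, "x": 0, "y": 0, "z": 0, "turn": 6.08}
    - {"fingers": 8.5, "x": 0, "y": 0, "z": 0, "turn": 6.08}
    - {"fingers": 8.5, "x": 0, "y": 0, "z": 0, "turn": 6.08}
    - {"fingers": 8.5, "x": 0, "y": 0, "z": 0, "turn": 6.08}
    - {"fingers": 8.5, "x": 0, "y": 0, "z": 0, "turn": 6.08}
    - {"fingers": 8.5, "x": 0, "y": 0, "z": 0, "turn": 6.08}
    - {"fingers": 8.5, "x": 0, "y": 0, "z": 0, "turn": 6.08}
    - {"fingers": 8.5, "x": 0, "y": 0, "z": 0, "turn": 6.08}
    - {"fingers": 8.5, "x": 0, "y": 0, "z": 0, "turn": 6.08}
    - {"fingers": 8.5, "x": 0, "y": 0, "z": 0, "turn": 6.08}

```text
clock: 0.93
position: [280.5, 558.1, 230.6]
ee_rot: [0.721, -0.693, 0.0, 0.001]
contact_force: [-0.3, 0.6, -0.5]
gripper_width: 84.9
```

servo_tool:
  rows:
    - {"fingers": 8.5, "x": 3.5, "y": -1.1, "z": 0, "turn": 0}
    - {"fingers": 8.5, "x": 3.5, "y": -1.1, "z": 0, "turn": 0}
    - {"fingers": 8.5, "x": 3.5, "y": -1.1, "z": 0, "turn": 0}
    - {"fingers": 8.5, "x": 3.5, "y": -1.1, "z": 0, "turn": 0}
    - {"fingers": 8.5, "x": 3.5, "y": -1.1, "z": 0, "turn": 0}
    - {"fingers": 8.5, "x": 3.5, "y": -1.1, "z": 0, "turn": 0}
    - {"fingers": 8.5, "x": 3.5, "y": -1.1, "z": 0, "turn": 0}
    - {"fingers": 8.5, "x": 3.5, "y": -1.1, "z": 0, "turn": 0}
    - {"fingers": 8.5, "x": 3.5, "y": -1.1, "z": 0, "turn": 0}
    - {"fingers": 8.5, "x": 3.5, "y": -1.1, "z": 0, "turn": 0}

```text
clock: 1.77
position: [405.8, 211.7, 231.1]
ee_rot: [0.723, -0.691, -0.0, 0.0]
contact_force: [0.4, -0.3, 0.2]
gripper_width: 84.9
```

servo_tool:
  rows:
    - {"fingers": 8.5, "x": 3.5, "y": -1.1, "z": 0, "turn": 0}
    - {"fingers": 8.5, "x": 3.5, "y": -1.1, "z": 0, "turn": 0}
    - {"fingers": 8.5, "x": 3.5, "y": -1.1, "z": 0, "turn": 0}
    - {"fingers": 8.5, "x": 3.5, "y": -1.1, "z": 0, "turn": 0}
    - {"fingers": 8.5, "x": 3.5, "y": -1.1, "z": 0, "turn": 0}
    - {"fingers": 8.5, "x": 3.5, "y": -1.1, "z": 0, "turn": 0}
    - {"fingers": 8.5, "x": 3.5, "y": -1.1, "z": 0, "turn": 0}
    - {"fingers": 8.5, "x": 3.5, "y": -1.1, "z": 0, "turn": 0}
    - {"fingers": 8.5, "x": 0, "y": 0, "z": 0, "turn": 0}
    - {"fingers": 8.5, "x": 0, "y": 0, "z": 0, "turn": 0}

```text
clock: 2.6
position: [506.0, -64.1, 230.5]
ee_rot: [0.721, -0.693, -0.001, 0.001]
contact_force: [-0.3, -0.0, -0.0]
gripper_width: 85.0
```

servo_tool:
  rows:
    - {"fingers": 8.5, "x": 2.87, "y": -0.95, "z": 0, "turn": 0}
    - {"fingers": 8.5, "x": 2.87, "y": -0.95, "z": 0, "turn": 0}
    - {"fingers": 8.5, "x": 2.87, "y": -0.95, "z": 0, "turn": 0}
    - {"fingers": 8.5, "x": 2.86, "y": -0.95, "z": 0, "turn": 0}
    - {"fingers": 5, "x": 0, "y": 0, "z": 2, "turn": 0}
    - {"fingers": 5, "x": 0, "y": 0, "z": 2, "turn": 0}
    - {"fingers": 5, "x": 0, "y": 0, "z": 2, "turn": 0}
    - {"fingers": 5, "x": 0, "y": 0, "z": 1, "turn": 0}
    - {"fingers": 5, "x": 0, "y": 0, "z": 0, "turn": 0}
    - {"fingers": 5, "x": 0, "y": 0, "z": 0, "turn": 0}

```text
clock: 3.43
position: [549.3, -174.5, 161.5]
ee_rot: [0.723, -0.691, -0.0, 0.0]
contact_force: [-0.3, 0.3, 0.8]
gripper_width: 50.5
```

```bash
python3 - <<'E'
from h import *
for n,(x,y) in(("scene",(300,110)),("top",(320,150))):
    p,d=arm.get_image(n);c=p[y:y+170,x:x+190,::-1]
    cv2.imwrite(f"pics/{n}1.png",cv2.resize(c,None,fx=3.4,fy=3.4,interpolation=cv2.INTER_CUBIC))
E
```

```text
(no output)
```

View pics/scene1.png

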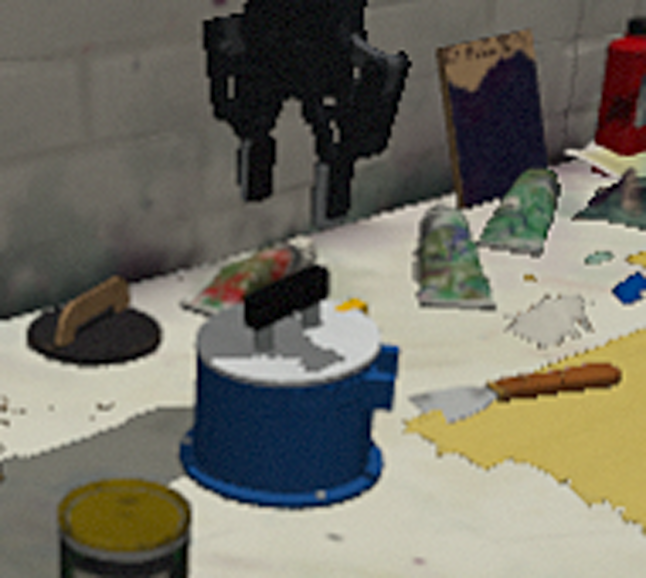

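View pics/top1.png

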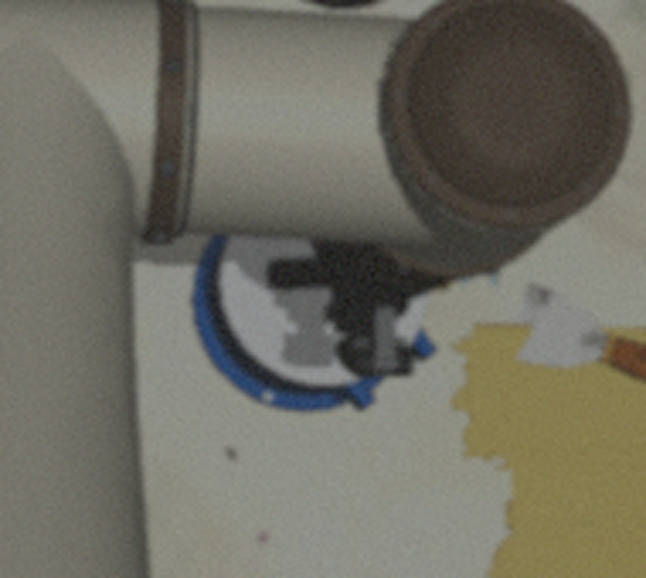

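servo_tool:
  rows:
    - {"fingers": 5, "x": 0.25, "y": 0, "z": 1.2, "turn": 0}
    - {"fingers": 5, "x": 0, "y": 0, "z": 1.2, "turn": 0}
    - {"fingers": 5, "x": 0, "y": 0, "z": 1.2, "turn": 0}
    - {"fingers": 5, "x": 0, "y": 0, "z": 1.2, "turn": 0}
    - {"fingers": 5, "x": 0, "y": 0, "z": 1.0, "turn": 0}
    - {"fingers": 5, "x": 0, "y": 0, "z": 0.5, "turn": 0}
    - {"fingers": 5, "x": 0, "y": 0, "z": 0, "turn": 0}
    - {"fingers": 5, "x": 0, "y": 0, "z": 0, "turn": 0}

```text
clock: 4.2
position: [549.6, -177.8, 98.9]
ee_rot: [0.723, -0.691, 0.0, -0.0]
contact_force: [-0.1, 0.8, 1.1]
gripper_width: 50.0
```

```bash
python3 - <<'E'
from h import *
for n,(x,y) in(("scene",(330,140)),):
    p,d=arm.get_image(n);c=p[y:y+120,x:x+120,::-1]
    cv2.imwrite(f"pics/{n}2.png",cv2.resize(c,None,fx=5,fy=5,interpolation=cv2.INTER_CUBIC))
E
```

```text
(no output)
```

View pics/scene2.png

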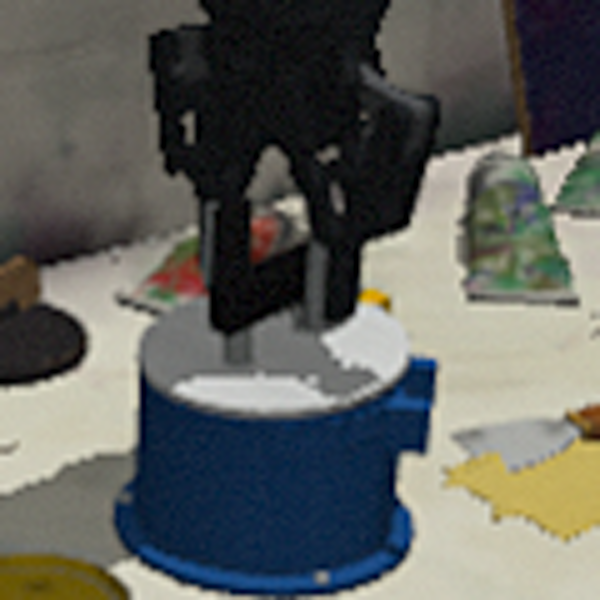

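servo_tool:
  rows:
    - {"fingers": 3, "x": 0, "y": 0, "z": 0, "turn": 0}
    - {"fingers": 2.2, "x": 0, "y": 0, "z": 0, "turn": 0}
    - {"fingers": 1.8, "x": 0, "y": 0, "z": 0, "turn": 0}
    - {"fingers": 1.6, "x": 0, "y": 0, "z": 0, "turn": 0}
    - {"fingers": 1.2, "x": 0, "y": 0, "z": 0, "turn": 0}
    - {"fingers": 1.0, "x": 0, "y": 0, "z": 0, "turn": 0}
    - {"fingers": 1.0, "x": 0, "y": 0, "z": 0, "turn": 0}

```text
clock: 4.83
position: [549.6, -177.8, 98.8]
ee_rot: [0.722, -0.691, 0.0, -0.0]
contact_force: [0.6, 0.6, 2.7]
gripper_width: 13.0
```

servo_tool:
  rows:
    - {"fingers": 1.0, "x": 0, "y": 0, "z": 0, "turn": 3}
    - {"fingers": 1.0, "x": 0, "y": 0, "z": 0, "turn": 3}
    - {"fingers": 1.0, "x": 0, "y": 0, "z": 0, "turn": 3}
    - {"fingers": 1.0, "x": 0, "y": 0, "z": 0, "turn": 3}
    - {"fingers": 1.0, "x": 0, "y": 0, "z": 0, "turn": 3}
    - {"fingers": 1.0, "x": 0, "y": 0, "z": 0, "turn": 3}
    - {"fingers": 1.0, "x": 0, "y": 0, "z": 0, "turn": 3}
    - {"fingers": 1.0, "x": 0, "y": 0, "z": 0, "turn": 3}
    - {"fingers": 1.0, "x": 0, "y": 0, "z": 0, "turn": 3}
    - {"fingers": 1.0, "x": 0, "y": 0, "z": 0, "turn": 0}

```text
clock: 5.67
position: [549.9, -177.8, 98.8]
ee_rot: [-0.541, 0.841, -0.001, 0.001]
contact_force: [0.7, -0.1, 1.8]
gripper_width: 12.5
```

```bash
python3 - <<'E'
from h import *
for n,(x,y) in(("scene",(330,140)),):
    p,d=arm.get_image(n);c=p[y:y+120,x:x+120,::-1]
    cv2.imwrite(f"pics/{n}3.png",cv2.resize(c,None,fx=5,fy=5,interpolation=cv2.INTER_CUBIC))
print(arm.read_state()['wrist_torque'])
E
```

```text
[-0.04061681 -0.20450802 -0.1106088 ]
```

View pics/scene3.png

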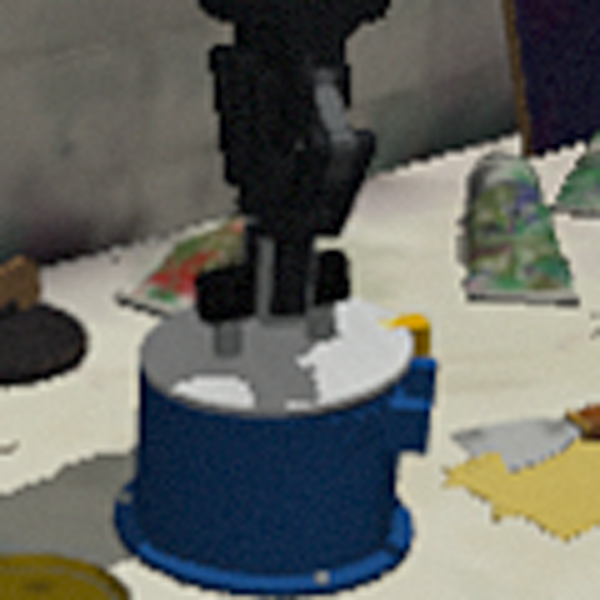

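servo_tool:
  rows:
    - {"fingers": 1.0, "x": 0, "y": 0, "z": 0, "turn": 3}
    - {"fingers": 1.0, "x": 0, "y": 0, "z": 0, "turn": 3}
    - {"fingers": 1.0, "x": 0, "y": 0, "z": 0, "turn": 3}
    - {"fingers": 1.0, "x": 0, "y": 0, "z": 0, "turn": 3}
    - {"fingers": 1.0, "x": 0, "y": 0, "z": 0, "turn": 3}
    - {"fingers": 1.0, "x": 0, "y": 0, "z": 0, "turn": 3}
    - {"fingers": 1.0, "x": 0, "y": 0, "z": 0, "turn": 3}
    - {"fingers": 1.0, "x": 0, "y": 0, "z": 0, "turn": 3}
    - {"fingers": 1.0, "x": 0, "y": 0, "z": 0, "turn": 0.5}
    - {"fingers": 1.0, "x": 0, "y": 0, "z": 0, "turn": 0}

```text
clock: 6.55
position: [548.5, -177.4, 98.4]
ee_rot: [-0.351, 0.936, 0.001, -0.001]
contact_force: [-2.6, 0.9, 4.7]
gripper_width: 13.1
```

```bash
python3 - <<'E'
from h import *
for n,(x,y) in(("scene",(330,140)),("top",(350,180))):
    p,d=arm.get_image(n);c=p[y:y+120,x:x+120,::-1]
    cv2.imwrite(f"pics/{n}4.png",cv2.resize(c,None,fx=5,fy=5,interpolation=cv2.INTER_CUBIC))
print(arm.read_state()['wrist_torque'])
E
```

```text
[1.19423756 0.75381957 0.26379941]
```

View pics/scene4.png

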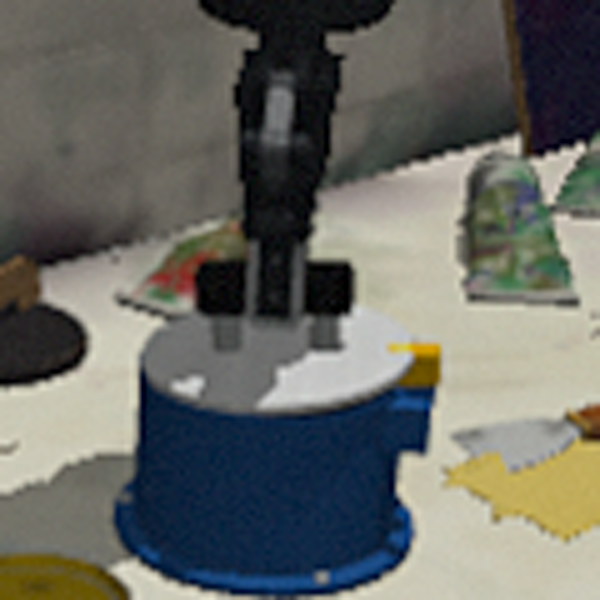

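View pics/top4.png

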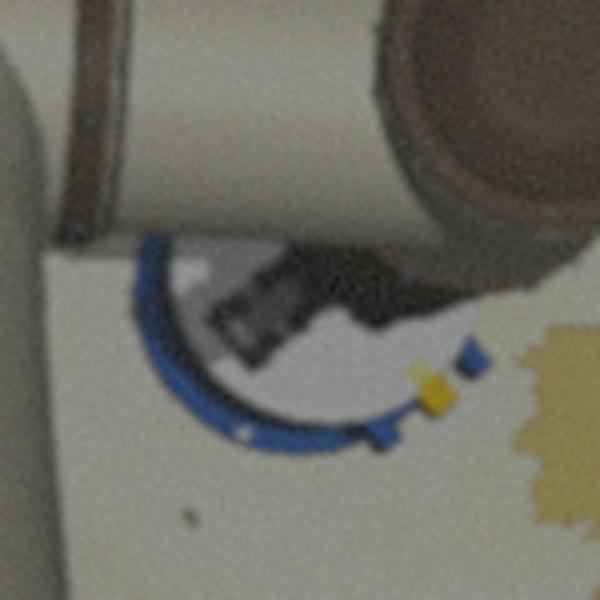

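servo_tool:
  rows:
    - {"fingers": 1.0, "x": 0, "y": 0, "z": 0.1, "turn": 0}
    - {"fingers": 1.0, "x": 0, "y": 0, "z": 0.1, "turn": 0}
    - {"fingers": 1.8, "x": 0, "y": 0, "z": 0, "turn": 0}
    - {"fingers": 3, "x": 0, "y": 0, "z": 0, "turn": 0}
    - {"fingers": 4, "x": 0, "y": 0, "z": 0, "turn": 0}
    - {"fingers": 4, "x": 0, "y": 0, "z": 0, "turn": 0}
    - {"fingers": 4, "x": 0, "y": 0, "z": 0, "turn": 0}
    - {"fingers": 4, "x": 0, "y": 0, "z": 0, "turn": 0}

```text
clock: 7.32
position: [549.2, -177.8, 96.0]
ee_rot: [-0.35, 0.937, 0.0, -0.0]
contact_force: [-0.1, -0.2, 0.7]
gripper_width: 39.9
```

```bash
python3 - <<'E'
from h import *
for n,(x,y) in(("scene",(330,140)),("top",(350,180))):
    p,d=arm.get_image(n);c=p[y:y+120,x:x+120,::-1]
    cv2.imwrite(f"pics/{n}5.png",cv2.resize(c,None,fx=5,fy=5,interpolation=cv2.INTER_CUBIC))
print(arm.read_state()['wrist_torque'])
E
```

```text
[0.01399944 0.06015836 0.00986418]
```

View pics/scene5.png

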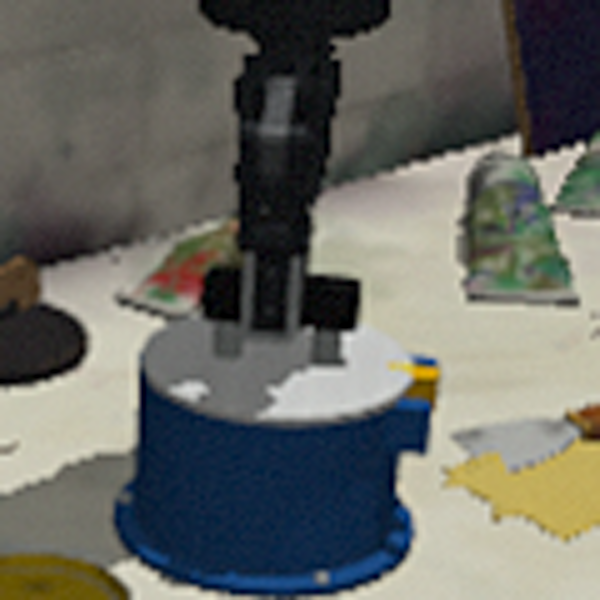

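View pics/top5.png

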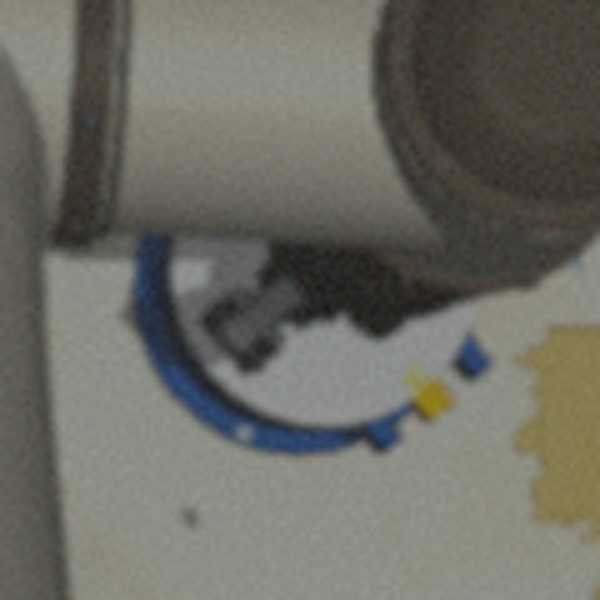

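servo_tool:
  rows:
    - {"fingers": 4, "x": 0, "y": 0, "z": -1, "turn": 0}
    - {"fingers": 4, "x": 0, "y": 0, "z": -2, "turn": 0}
    - {"fingers": 4, "x": 0, "y": 0, "z": -3, "turn": 0}
    - {"fingers": 4, "x": 0, "y": 0, "z": -4, "turn": 0}
    - {"fingers": 4, "x": 0, "y": 3, "z": -2, "turn": 0}
    - {"fingers": 4, "x": 0, "y": 4, "z": 0, "turn": 0}
    - {"fingers": 4, "x": 0, "y": 4, "z": 0, "turn": 0}
    - {"fingers": 4, "x": 0, "y": 4, "z": 0, "turn": 0}
    - {"fingers": 4, "x": 0, "y": 4, "z": 0, "turn": 0}
    - {"fingers": 4, "x": 0, "y": 0, "z": 0, "turn": 0}

```text
clock: 8.25
position: [420.3, -31.5, 217.2]
ee_rot: [-0.353, 0.936, 0.001, 0.0]
contact_force: [-0.5, 0.4, 0.2]
gripper_width: 40.1
```

```bash
python3 - <<'E'
from h import *
for n,(x,y) in(("scene",(330,140)),("top",(350,180))):
    p,d=arm.get_image(n);c=p[y:y+120,x:x+120,::-1];np.savez(n+"6.npz",p=p,d=d)
    cv2.imwrite(f"pics/{n}6.png",cv2.resize(c,None,fx=5,fy=5,interpolation=cv2.INTER_CUBIC))
    P=cloud(n,d);p=p.astype(int);c=np.array([549,-178]); r=np.linalg.norm(P[...,:2]-c,axis=-1)
    lid=(r<56)&(P[...,2]>68)&(P[...,2]<100)&(p.min(-1)>70)&(p.max(-1)-p.min(-1)<45)
    Q=P[lid];co=np.linalg.lstsq(np.c_[Q[:,:2]-c,np.ones(len(Q))],Q[:,2],rcond=None)[0];print(n,len(Q),"slope deg",co*[57.3,57.3,1])
    h=(r<45)&(P[...,2]>98)&(P[...,2]<140)&(p.max(-1)<75);Q=P[h];print("bar",len(Q),Q.min(0),Q.max(0))
E
```

```text
scene 795 slope deg [ 0.34809527 -0.57628664 77.80087618]
bar 279 [ 518.96197748 -200.51292622   98.24473552] [ 568.2304639  -152.82267516  115.21672563]
top 2570 slope deg [-6.62863560e-02  2.72218602e-02  8.04687599e+01]
bar 300 [ 522.01140463 -198.81621601   98.31656923] [ 571.56552991 -152.81535057  121.19530556]
```

View pics/scene6.png

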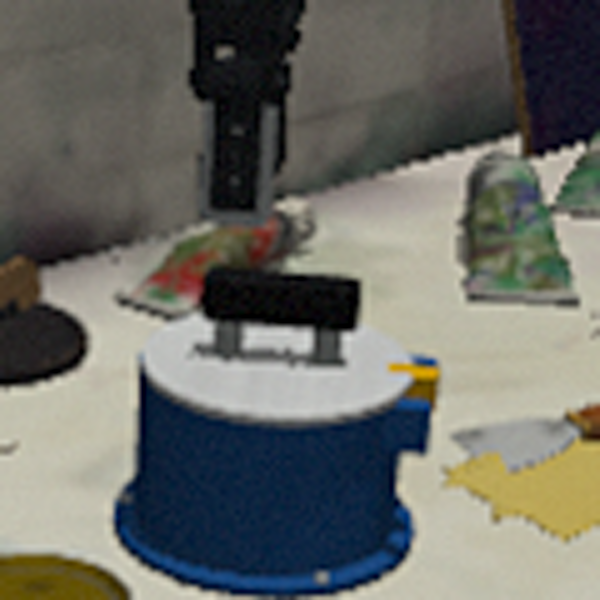

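View pics/top6.png

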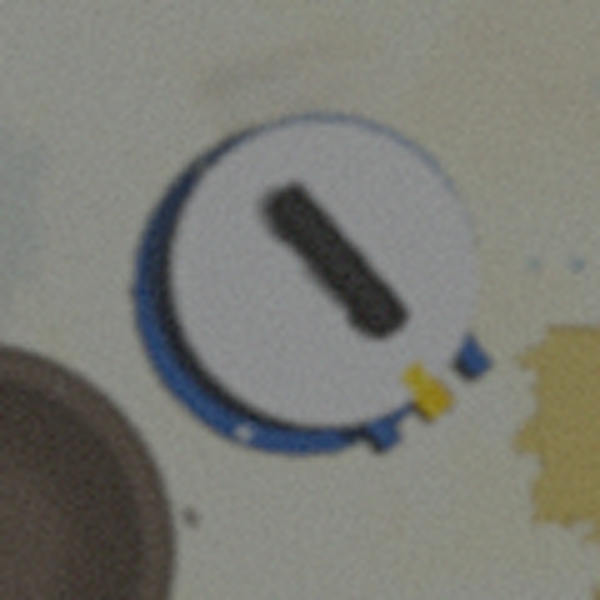

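The lid is level (slope below 0.1° from the top camera), its disc top is at 80.5 mm against the expected 80, and the key sits between the ears. The arm is clear, so I'm handing in.

```bash
python3 -c "
from bench import arm
print(arm.job_done())"
```

```text
the job is handed in; nothing more can be done
None
```

I gripped the blue lid's bar handle and turned it about 51° clockwise, without lifting it, until the yellow key was over the notch. I then lowered it 2 mm, let go and backed the arm off. I handed the job in at about 8.4 s; no verdict is reported.

**Last checks, blue lid:**
- **Level:** the top camera shows a slope under 0.1°. The scene camera shows about 0.7°, from fewer and noisier points. Both are within the 0.04 rad (2.3°) limit.
- **Height:** the disc's top is at 80.5 mm by the top camera, where home is 80 mm. The scene camera reads 77.8 mm; it also read about 3 mm below the top camera at the start.
- **Key:** in both pictures it sits down between the two ears.
- **Contact:** the gripper is well clear and the force readings are about zero.

**Red lid:** I never went near it, but I did not measure it again at the end.

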